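# Close the curing unit's drawer onto its catch and start the lamp

## Task

A small glass dish with crowns to be cured stands in the open drawer of the white light-curing unit. With the fingertips, push the drawer by the bar on its front all the way in to its stop and let go, so that its spring brings it back onto the catch and its front sits flush; only then press the round start button on the deck fully down and let it come up again. Only push and press: do not reach into the drawer, pinch its front, touch or tip the dish, or move the things standing round the unit.

Things in the scene. Friction and masses are not known exactly. Their poses are not given: they have to be found in the camera images.
- curing_unit: white light-curing unit, fixed to the worktop; housing 170 mm deep (its x), 150 mm wide (its y), deck 76 mm high on its front half, lamp head 106 mm high on its back half. Origin: centre of its underside on the worktop. Its +x points into the unit from the drawer side (the way the drawer is pushed), +y to the left seen from the drawer side, z up; front face of the housing at x = -85 mm, so the drawer mouth faces the robot, give or take the unit's yaw
- drawer (a joint): travel of the drawer along the unit's +x, in m: 0 = fully out (start), 0.048 = resting on the catch with its front plate flush with the housing, 0.058 = inner stop. A damped return spring pushes it out with about 2.5 N at 0 and 6 N at the stop (some 1 to 2 N more while it is moved at 40 mm/s). Pushed past 0.048 the catch pin drops; let go from the stop, the drawer springs back 10 mm and stays caught at 0.048; let go short of 0.048 it comes all the way out again
- drawer_push (a point): centre of the robot-side face of the solid white push bar on the drawer front; axes as the unit's; moves with the drawer (at joint 0 it is at x = -157, y = 0, z = 32 mm in the unit's frame). Bar: 96 mm wide (y), 32 mm high (16 to 48 mm above the worktop), 24 mm deep, standing in front of a front plate 102 mm wide, 8 mm thick, top edge 57 mm above the worktop. The bar's face stands 24 mm proud of the housing's front on the catch and still 14 mm at the stop
- drawer_floor (a point): centre of the drawer's inner floor, 16 mm above the worktop; axes as the unit's; the tray inside is 73 mm (x) by 84 mm (y), with walls up to 48 mm above the worktop
- catch_pin (a joint): drop of the sprung steel catch pin, in m: 0 = up, riding on the drawer's right-hand rail; 0.006 = dropped into the rail's notch, holding the drawer. It works by itself
- catch_pin_top (a point): top of the catch pin's 12 mm round head on the right of the deck, 88 mm above the worktop when up, 82 mm when dropped
- start_button (a joint): travel of the start button, in m: 0 = up, 0.005 = fully down; sprung, 1.5 N to start, 5 N fully down; it comes up when let go
- start_button_top (a point): centre of the top of the round grey start button, 22 mm across, on the left of the deck (x = -55, y = 52 mm in the unit's frame), 88 mm above the worktop when up; it is pressed straight down. Ring round it: 38 mm across, 79 mm high
- dish: small waisted glass dish, 33 mm across, 24 mm high, standing loose on the drawer's floor; origin: centre of its underside, z up
- file_stand: steel block of root canal files, 51x56x75 mm, standing left of the unit; loose; origin: centre of its underside
- cement_pot: white pot with a green-blue lid, 47 mm across, 40 mm high, standing left of the drawer; loose; origin: centre of its underside
- syringe: small clear syringe of paste lying on its side, 129x22x14 mm, right of the drawer; loose; origin: centre of its underside
- amber_bottle: amber bottle with a white cap, 42 mm across, 85 mm high, standing right of the unit; loose; origin: centre of its underside
- dropper: white dropper bottle with a blue cap, 29 mm across, 62 mm high, right of the unit, farther back; loose; origin: centre of its underside
- brown_jar: small brown jar with a black lid, 44 mm across, 52 mm high, left of the unit, farther back; loose; origin: centre of its underside
Mind the look-alikes: they are no part of the job. What is shaped like the dish but orange or red is not meant.

How it is judged:
By the outcome, as a careful person would: the job done as asked, in the order asked, and still so for the second after the job is handed in, with the robot touching nothing.
It also fails if it takes over 48 s, if anything falls off the work surface, if the arm or the gripper's body presses on something with over 40 N, if the wrist force passes 120 N, or if a joint passes its speed limit or range.

## Robot

A 6-joint arm with a two-finger parallel gripper is mounted at the origin on a cart in front of the work surface, level with it; the furniture and walls round the work are solid. World frame = base frame: x ahead of the robot, y to its left, z up, the work surface at z = 0. Lengths are in mm, angles in rad, forces in N, time in s.
With the tool pointing down it reaches from about 250 to 725 mm from the base axis. Payload 4 kg.
Tool frame: the origin (TCP) lies between the finger pads; the fingertips stand env.tips_ahead ahead of it and the grasp point (between the pads) is the TCP (env.tips_ahead is the distance from the TCP to the fingertips, in mm); z points along the fingers, y is the direction in which the jaws open and shut (so a half turn about z gives the same grasp; the last joint's range is limited). The gripper opens to 85 mm and grips with 20 to 120 N. Pads are 22 mm wide; open, the fingers measure 114 mm over their backs; the gripper's body (76 mm by 85 mm) begins 54 mm behind the grasp point. The pads swing forward as they close: fully open they stand 13 mm farther back than shut.
Start: joints at [-1.327, 0.241, 0.005, 1.335, 0, 1.571], TCP at [120.694, -485.214, 250.306] pointing down, gripper open.
Joint ranges: [-2.72, 2.72], [-1.05, 1.87], [-1.09, 1.28], [-1.99, 2.15], [-1.42, 1.44], [-3.14, 3.14]. Speed limits (rad/s): [2.79, 2.79, 3.14, 3.14, 3.14, 3.14].

## Interface

Orientations are given as a 3x3 rotation matrix whose columns are the frame's x, y, z axes.
In Python, from bench import env, viewer, job, masks_of gives the robot as it stands.
- The arm moves only by the tool apply_moves, never from a script. Its argument "plan" is a list that holds one entry, the list of rows, each a list of 6 numbers: the shift along the tool's x, y, z in m, then the turn, a rotation vector about the tool's x, y, z in degrees. A call has 1 to 10 rows; each row is the pose to reach, as a shift and turn from the pose commanded when the call began, along the tool's axes at that moment; what a row does not reach only later rows make up. A row lasts 1/10 s, in which the tool goes at most 50 mm and 8.59 degrees, less where a joint would pass 70% of its speed; a pose out of reach is approached as far as the arm can. A call with a gripper value outside its range is refused whole. "grip" is the opening in per cent of the stroke, from 0 (shut) to 100 (fully open), set as the call begins (left out, the last holds). The fingers move at their own pace and stop on an object; "grip_force" is the grip in N (left out, the last holds). Time passes only in rows, so rows that repeat a pose let the fingers close. It gives the time, the measured TCP pose, the force and the opening at its end, in the units of the state.
- env.observe(): the state, without advancing time (a new reading comes with each control period).
- viewer.capture(name): name is "scene" or "side" or "wrist"; returns (picture, depth): 480x640x3 uint8, red, green, blue; 480x640 float32, mm along the optical axis (not along the pixel's ray), 0 where there is no reading.
- viewer.camera_params(name): a dict with "fx", "fy", "cx", "cy" (pixels), "eye" and "rotation" of the camera in the world. Camera axes: x right, y up, looking along -z (the intrinsics and any distortion apply to the point x, -y, -z); pixel columns grow to the right and rows downward; lengths in mm; the calibration is good to about 2 mm. A picture is of the moment at which its call begins: read the wrist's pose just before it. camera_params takes no time and is no camera call; for the wrist camera it gives the pose at the moment of the call.
- job.finish_job(): hands the job in, once; it reports no verdict.
Trained networks look in the newest picture that a camera, given by its name, has taken for a name from the list of things; names that differ only in an ending like _2 or _b are one class to them, and where a whole thing is asked for, a point or a joint stands for the part that bears it (a point fixed in the world has none). Each returns a list of dicts, best first, with "p" (0 to 1); they miss things now and then, are a little off and sometimes report something else, mostly with a low value. They report only what shows in the picture. A call takes as long as a camera call. They do not tell look-alikes from the thing itself.
- masks_of(camera, query): "region" (480x640 bool, what is visible of it) and "rect" ([left, top, width, height] in pixels, round what is visible of it).
The state is a dict: "time_s": time; "joint_pos": joint angles; "qd": joint speeds; "joint_torque": joint torques, N m; "tcp_pos": TCP position; "tcp_rot": TCP orientation; "wrist_force": force on the tool from outside, world axes, zero at the start; "ft_torque": the same for the moment, N m; "width": finger opening in mm.
Only numpy, scipy, OpenCV 4.12 (cv2) and the standard library are available. Lean on these libraries where they do the work, as an engineer would, in place of code of your own. Each camera call takes 0.05 s, during which the arm holds its last target.

## Working session

There is one attempt and no reset: what is moved stays moved. The work goes in short steps, Python scripts to look and compute and a tool call to move; the robot and the scene stay as the last step left them, time stands still between calls to the robot, and variables do not carry over. Pictures are saved under pics/ and viewed, and the job is handed in when it is done.

Besides the shell and the picture viewer there is one more tool, called as name(argument=value, ...) on one line, values as JSON. apply_moves: Moves the arm, as the interface text tells. Its arguments: {"type":"object","properties":{"plan":{"type":"array"},"grip":{"type":"number"},"grip_force":{"type":"number"}},"required":["plan"]}

```bash
ls; mkdir -p pics; python3 - <<'E'
from bench import env, viewer, job, masks_of
import cv2
print(env.observe(), env.tips_ahead)
for c in ("scene","side","wrist"):
    p,d=viewer.capture(c); cv2.imwrite(f"pics/{c}0.png",p[:,:,::-1])
    k=viewer.camera_params(c); print(c,k)
E
```

```text
pics
{'time_s': 0.0, 'joint_pos': array([-1.32702670e+00,  2.41431373e-01,  3.70729648e-03,  1.33521745e+00,
       -1.57266798e-05,  1.57079775e+00]), 'qd': array([ 0.0019568 ,  0.00052291, -0.00091072, -0.0009483 , -0.00046677,
        0.00061329]), 'joint_torque': array([-2.04439953e-04, -3.72321689e+01,  2.52404344e+01,  1.69742672e-02,
        9.78353228e-05,  7.45331221e-06]), 'tcp_pos': array([ 120.53034913, -484.62931847,  249.39728778]), 'tcp_rot': array([[ 9.70435361e-01,  2.41360573e-01, -5.33030866e-04],
       [ 2.41361161e-01, -9.70433136e-01,  2.07797454e-03],
       [-1.57296898e-05, -2.14519292e-03, -9.99997699e-01]]), 'wrist_force': array([-0.03179796, -0.02318346,  0.05775256]), 'ft_torque': array([ 0.00628251, -0.06794886,  0.01725891]), 'width': 85.317633760514} 19.0
scene {'fx': 505.5754371057278, 'fy': 505.5754371057278, 'cx': 309.21910227894034, 'cy': 230.92224374770436, 'eye': array([ 191.37481876, -507.21354946,  683.78602171]), 'rotation': array([[ 0.75692473,  0.46790357, -0.45621398],
       [-0.6534252 ,  0.53118308, -0.53933296],
       [-0.01002267,  0.70633617,  0.7078056 ]])}
side {'fx': 595.0028736062094, 'fy': 595.0028736062094, 'cx': 325.0228306917298, 'cy': 254.1769147381338, 'eye': array([ 471.48485553, 1013.22783512,  520.12309214]), 'rotation': array([[-9.95709149e-01,  3.67992588e-02, -8.49064515e-02],
       [-9.25327121e-02, -3.86080851e-01,  9.17812221e-01],
       [ 9.94054364e-04,  9.21730650e-01,  3.87829371e-01]])}
wrist {'fx': 342.9300913533367, 'fy': 342.9300913533367, 'cx': 322.16531296599476, 'cy': 233.51288636085525, 'eye': array([ 187.67571225, -468.0522852 ,  372.49133192]), 'rotation': array([[ 2.40558679e-01,  9.33180308e-01,  2.67031898e-01],
       [-9.70634535e-01,  2.31375124e-01,  6.58342779e-02],
       [-3.49286689e-04, -2.75027389e-01,  9.61436328e-01]])}
```

View pics/scene0.png

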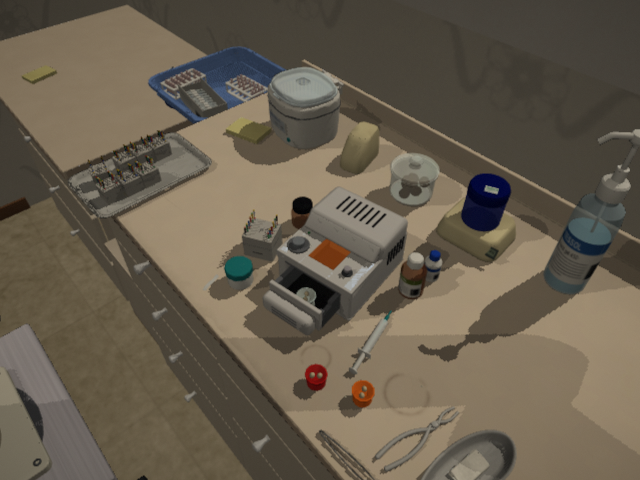

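View pics/side0.png

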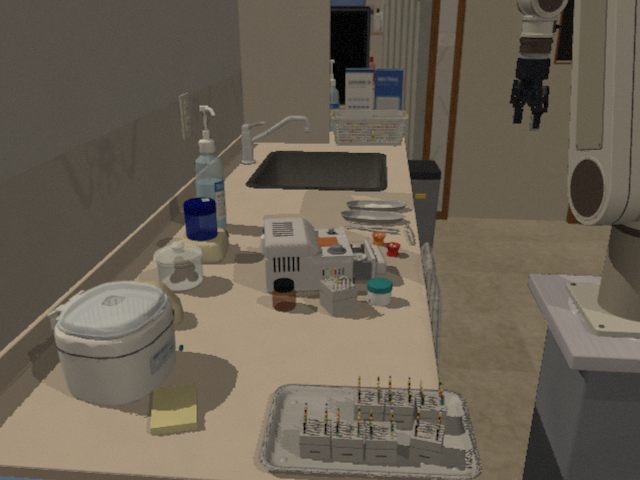

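The curing unit is at about (335,255) in the scene view. The drawer is open and its bar is at (290,310). The button is at (298,243), the pin at (347,271) and the dish inside at (306,295). The red and orange look-alikes at (316,377) and (363,393) lie outside the drawer.

```bash
cat > h.py <<'E'
import numpy as np, cv2
from bench import env, viewer, job, masks_of
def cloud(c,d,k=None):
    k=k or viewer.camera_params(c)
    v,u=np.mgrid[0:480,0:640]
    P=np.stack([(u-k['cx'])/k['fx']*d,-(v-k['cy'])/k['fy']*d,-d],-1)
    return P@np.array(k['rotation']).T+np.array(k['eye'])
E
python3 - <<'E'
from h import *
p,d=viewer.capture("scene"); W=cloud("scene",d)
np.savez("s0.npz",p=p,d=d,W=W)
for q in ["curing_unit","start_button","drawer_push","catch_pin","dish","file_stand","cement_pot","syringe","amber_bottle","dropper","brown_jar"]:
    for m in masks_of("scene",q)[:3]:
        r=m["region"]&(d>0); pts=W[r]
        print(q,round(m["p"],2),np.round(m["rect"]), r.sum(), np.median(pts,0).round(1) if len(pts) else None, np.percentile(pts,[3,97],axis=0).round(0).tolist() if len(pts) else '')
        np.save(f"m_{q}.npy",r) if m is not None and not __import__('os').path.exists(f"m_{q}.npy") else 0
print(env.observe()['time_s'])
cv2.imwrite("pics/crop0.png",cv2.resize(p[180:340,220:440,::-1],None,fx=3.6,fy=3.6,interpolation=cv2.INTER_CUBIC))
E
```

```text
curing_unit 0.97 [263. 184. 147. 152.] 12850 [ 578.7 -121.9   76.7] [[462.0, -181.0, 16.0], [687.0, -36.0, 108.0]]
start_button 0.54 [292. 238.  13.  12.] 138 [546.1 -59.8  88.4] [[538.0, -67.0, 81.0], [557.0, -48.0, 91.0]]
start_button 0.21 [262. 185. 147. 152.] 12928 [ 579.2 -122.2   76.7] [[462.0, -181.0, 16.0], [688.0, -37.0, 108.0]]
drawer_push 0.79 [263. 264.  78.  71.] 3109 [ 488.9 -126.    42.3] [[454.0, -171.0, 15.0], [548.0, -70.0, 58.0]]
dish 0.94 [306. 366.  25.  28.] 487 [ 433.2 -231.5   21.6] [[420.0, -244.0, 1.0], [448.0, -216.0, 26.0]]
dish 0.78 [352. 381.  27.  25.] 517 [ 466.5 -293.9   21.7] [[453.0, -307.0, 2.0], [481.0, -278.0, 26.0]]
dish 0.55 [300. 282.  13.  22.] 210 [ 511.7 -120.8   38.9] [[501.0, -138.0, 32.0], [522.0, -109.0, 42.0]]
cement_pot 0.83 [224. 257.  25.  30.] 738 [457.8  -9.4  39.4] [[441.0, -22.0, 7.0], [480.0, 17.0, 42.0]]
syringe 0.96 [347. 315.  39.  60.] 577 [ 529.5 -242.2   11.4] [[484.0, -257.0, -0.0], [582.0, -225.0, 15.0]]
amber_bottle 0.97 [400. 253.  27.  48.] 964 [ 655.8 -214.9   55.8] [[646.0, -229.0, 9.0], [673.0, -194.0, 86.0]]
dropper 0.87 [422. 252.  20.  32.] 419 [ 709.3 -216.3   41.7] [[702.0, -225.0, 7.0], [722.0, -201.0, 63.0]]
brown_jar 0.79 [291. 198.  20.  30.] 460 [626.   33.1  44. ] [[617.0, 21.0, 8.0], [648.0, 53.0, 54.0]]
0.75
```

View pics/crop0.png

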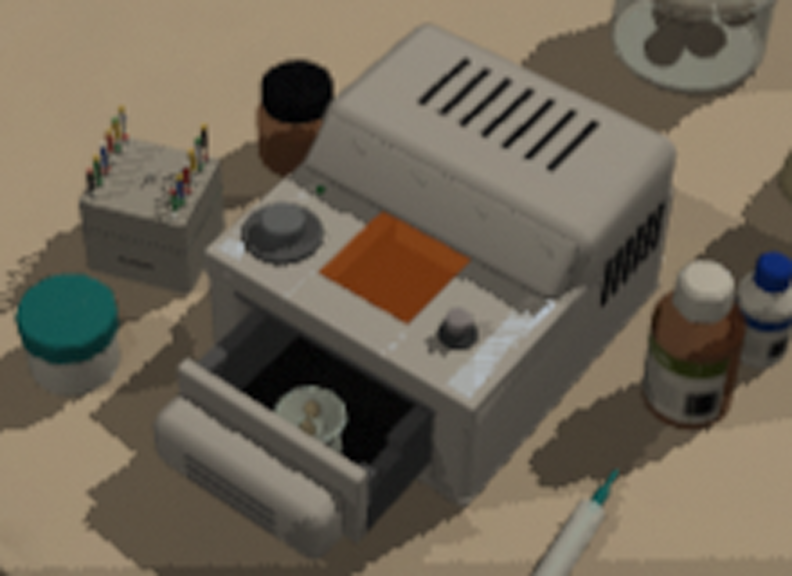

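```bash
python3 - <<'E'
from h import *
from scipy.optimize import least_squares
z=np.load("s0.npz"); W=z['W']; m=np.load("m_curing_unit.npy"); P=W[m]
print(len(P))
top=P[(P[:,2]>103)&(P[:,2]<110)]; print("toprect",cv2.minAreaRect(top[:,:2].astype(np.float32)), np.median(top[:,2]))
b=W[np.load("m_start_button.npy")]; bt=b[b[:,2]>86]; print("button top",len(bt),bt.mean(0),cv2.minEnclosingCircle(bt[:,:2].astype(np.float32)))
# fit pose: button (-55,52), bar face x=-157 pts, housing right side y=-75, front x=-85
def loc(P,t):
    c,s=np.cos(t[2]),np.sin(t[2]); q=P[:,:2]-t[:2]
    return np.c_[q@[c,s],q@[-s,c],P[:,2]]
t=np.array([0,0,0.]);
c=np.array(cv2.minEnclosingCircle(bt[:,:2].astype(np.float32))[0])
import math
best=None
for yaw in np.radians([-20,-10,0,10,20]):
    R=np.array([[math.cos(yaw),-math.sin(yaw)],[math.sin(yaw),math.cos(yaw)]])
    t=np.r_[c-R@[-55,52],yaw]
    for it in range(15):
        L=loc(P,t); g=12 if it<5 else 5
        zz=L[:,2]
        bar=(abs(L[:,0]+157)<g)&(abs(L[:,1])<40)&(zz>22)&(zz<42)
        side=(abs(L[:,1]+75)<g)&(zz>15)&(zz<65)&(L[:,0]>-75)&(L[:,0]<75)
        fr=(abs(L[:,0]+85)<g)&(zz>60)&(zz<70)&(abs(L[:,1])<65)
        def f(t):
            b=np.r_[c,0]
            Lb=loc(b[None],t)[0]
            return np.r_[(loc(P[bar],t)[:,0]+157)/len(P[bar])**.5,(loc(P[side],t)[:,1]+75)/max(1,side.sum())**.5,(loc(P[fr],t)[:,0]+85)/max(1,fr.sum())**.5,(Lb[:2]-[-55,52])]
        r=least_squares(f,t,loss='soft_l1'); t=r.x
    print(np.degrees(yaw),t[:2],np.degrees(t[2]),r.cost,bar.sum(),side.sum(),fr.sum())
    if best is None or (r.cost<best[0]): best=(r.cost,t)
t=best[1]; np.save("pose.npy",t); L=loc(P,t); T=loc(top,t)
print("lamp ext",np.percentile(T,[1,99],axis=0).round(1)); print("pin?",)
hi=L[(L[:,2]>84)&(L[:,0]<-20)&(L[:,1]<-20)]; print(hi.mean(0) if len(hi) else None)
bb=loc(bt,t); print("button local",bb.mean(0))
barp=L[(L[:,0]<-132)]; print("bar ext",np.percentile(barp,[1,50,99],axis=0).round(1))
for q in ["cement_pot","syringe","amber_bottle"]:
    l=loc(W[np.load(f"m_{q}.npy")],t); print(q,np.percentile(l,[2,98],axis=0).round(0).tolist())
E
```

```text
12850
toprect ((649.8843383789062, -90.18331146240234), (88.4968032836914, 146.48373413085938), 11.944864273071289) 106.63561285997696
button top 103 [547.2319716  -58.13782058  88.8564158 ] ((547.9849243164062, -57.21284866333008), 11.03501033782959)
-20.0 [612.1411724  -97.40380963] 11.163760654263193 0.8847879537449459 256 811 299
-10.0 [612.1411724  -97.40380963] 11.163760653799185 0.8847879537449508 256 811 299
0.0 [612.1411724  -97.40380963] 11.163760651527891 0.8847879537449459 256 811 299
10.0 [612.1411724  -97.40380963] 11.163760654298901 0.8847879537449441 256 811 299
20.0 [612.1411724  -97.40380963] 11.163760654500187 0.8847879537449488 256 811 299
lamp ext [[ -1.7 -71.7 103.3]
 [ 79.8  69.5 109.2]]
pin?
[-53.30331233 -46.83427773  87.93397458]
button local [-56.07853687  51.09031167  88.8564158 ]
bar ext [[-157.9  -48.4   23.8]
 [-148.1   -5.9   47.1]
 [-132.1   46.1   58. ]]
cement_pot [[-150.0, 102.0, 6.0], [-110.0, 143.0, 43.0]]
syringe [[-156.0, -136.0, -0.0], [-53.0, -116.0, 15.0]]
amber_bottle [[11.0, -139.0, 7.0], [39.0, -102.0, 86.0]]
```

```bash
cat >> h.py <<'E'
from scipy.spatial.transform import Rotation as Ro
t=np.load("pose.npy")
def w(p):
    c,s=np.cos(t[2]),np.sin(t[2]); return np.array([t[0]+c*p[0]-s*p[1],t[1]+s*p[0]+c*p[1],p[2]])
def tgt(tilt): # tool x along unit x, z down leaning forward by tilt
    c,s=np.cos(t[2]),np.sin(t[2]); R=np.array([[c,s,0],[s,-c,0],[0,0,-1.]])
    return R@Ro.from_euler('y',tilt,degrees=True).as_matrix()
def rel(p,R,o=None):
    o=o or env.observe(); A=o['tcp_rot']
    return (A.T@(np.array(p)-o['tcp_pos'])/1000).round(4), np.degrees(Ro.from_matrix(A.T@R).as_rotvec()).round(2)
E
python3 - <<'E'
from h import *
print(w([-225,0,150]),rel(w([-225,0,150]),tgt(30)),w([-55,52,88]))
E
```

```text
[ 391.3986648  -140.96692864  150.        ] (array([ 0.3458, -0.2688,  0.1003]), array([-0.73, 29.99,  2.74])) [548.11397192 -57.03652585  88.        ]
```

apply_moves(plan=[[[0.035, -0.027, 0, 0, 0, 0], [0.07, -0.054, 0.01, 0, 0, 0], [0.105, -0.081, 0.02, 0, 4, 0], [0.14, -0.108, 0.03, 0, 8, 0.5], [0.175, -0.135, 0.04, 0, 12, 1], [0.21, -0.162, 0.05, 0, 16, 1.5], [0.245, -0.19, 0.06, -0.5, 20, 2], [0.28, -0.218, 0.07, -0.5, 24, 2.5], [0.315, -0.245, 0.085, -0.7, 28, 2.7], [0.346, -0.269, 0.1, -0.7, 30, 2.7]]], grip=0, grip_force=30)

```text
time_s: 1.75
tcp_pos: [391.7, -139.1, 150.1]
tcp_rot: [[0.848, 0.194, 0.493], [0.167, -0.981, 0.097], [0.502, -0.0, -0.865]]
wrist_force: [0.6, 0.7, -0.4]
width: -0.5
```

```bash
python3 - <<'E'
from h import *
o=env.observe();k=viewer.camera_params("wrist")
p,d=viewer.capture("wrist"); cv2.imwrite("pics/wrist1.png",p[:,:,::-1])
W=cloud("wrist",d,k); P=W[d>0]
q=P[:,:2]-t[:2]; c,s=np.cos(t[2]),np.sin(t[2]); L=np.c_[q@[c,s],q@[-s,c],P[:,2]]
for n,sel in {"bar face":(abs(L[:,0]+157)<8)&(abs(L[:,1])<40)&(L[:,2]>24)&(L[:,2]<42),"button":(np.hypot(L[:,0]+55,L[:,1]-52)<16)&(L[:,2]>85.5)&(L[:,2]<93),"deck":(abs(L[:,2]-76)<5)&(abs(L[:,0]+75)<5)&(abs(L[:,1])<15),"front":(abs(L[:,0]+85)<8)&(abs(L[:,2]-67)<5)&(abs(L[:,1])<60)}.items():
    A=L[sel]; print(n,len(A),np.median(A,0).round(1) if len(A) else '', (np.degrees(np.arctan(np.polyfit(A[:,1],A[:,0],1)[0])) if len(A)>20 else ''), A.mean(0))
print(o['tcp_pos'],rel(w([-178,0,43]),tgt(30),o))
E
```

```text
bar face 738 [-158.3   -0.2   34.5] 0.21430427282101797 [-1.58247143e+02 -4.23996273e-02  3.42412268e+01]
button 584 [-57.2  51.4  87. ] -0.11743420831365686 [-57.08184308  51.38070856  86.9922633 ]
deck 501 [-75.2   0.3  75.3] -0.08638805472468855 [-7.50746957e+01 -5.64804407e-02  7.52768660e+01]
front 1237 [-86.2   0.3  67.1] 0.24998817181173946 [-86.180513     0.36727581  67.06723158]
[ 391.65805514 -139.09168483  150.12625275] (array([-0.0137,  0.0018,  0.1159]), array([-0.01, -0.16, -0.  ]))
```

View pics/wrist1.png

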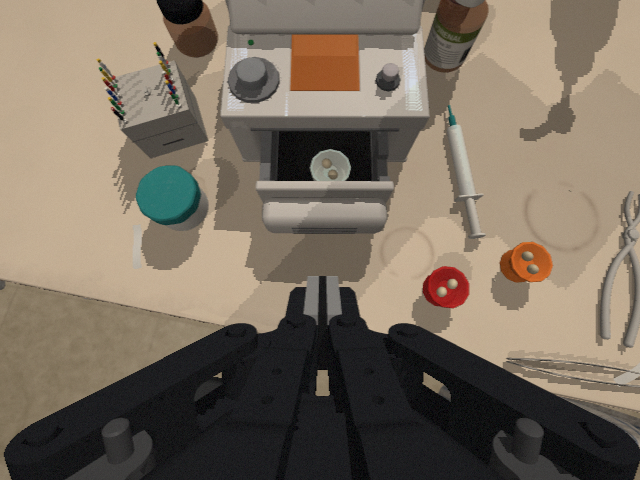

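The wrist view agrees with the pose fit to about 2 mm. The bar is at (325,217), with the glass dish at (330,168) inside the drawer. The red and orange look-alikes sit outside it at (447,287) and (527,262). I'm lowering the fingertips to a point in front of the bar.

apply_moves(plan=[[[-0.005, 0, 0.02, 0, 0, 0], [-0.012, 0.001, 0.045, 0, 0, 0], [-0.019, 0.0015, 0.07, 0, 0, 0], [-0.025, 0.0018, 0.093, 0, 0, 0], [-0.0284, 0.0018, 0.1074, 0, 0, 0], [-0.0284, 0.0018, 0.1074, 0, 0, 0], [-0.0245, 0.0018, 0.1097, 0, 0, 0], [-0.0206, 0.0018, 0.1119, 0, 0, 0], [-0.018, 0.0018, 0.1134, 0, 0, 0], [-0.018, 0.0018, 0.1134, 0, 0, 0]]])

```text
time_s: 2.8
tcp_pos: [433.4, -134.8, 44.3]
tcp_rot: [[0.848, 0.195, 0.493], [0.169, -0.981, 0.097], [0.502, 0.001, -0.865]]
wrist_force: [0.4, 0.0, 0.4]
width: -0.3
```

```bash
python3 - <<'E'
from h import *
o=env.observe();print(o['tcp_pos'],o['wrist_force'],rel(w([-176,0,43]),tgt(30),o),rel(w([-118,0,43]),tgt(30),o))
p,d=viewer.capture("wrist"); cv2.imwrite("pics/wrist2.png",p[:,:,::-1])
E
```

```text
[ 433.42007989 -134.79729436   44.25033981] [0.35279464 0.02203192 0.37188157] (array([ 0.0051, -0.0021,  0.0044]), array([ 0.03, -0.13,  0.1 ])) (array([ 0.0552, -0.002 ,  0.0335]), array([ 0.03, -0.13,  0.1 ]))
```

View pics/wrist2.png

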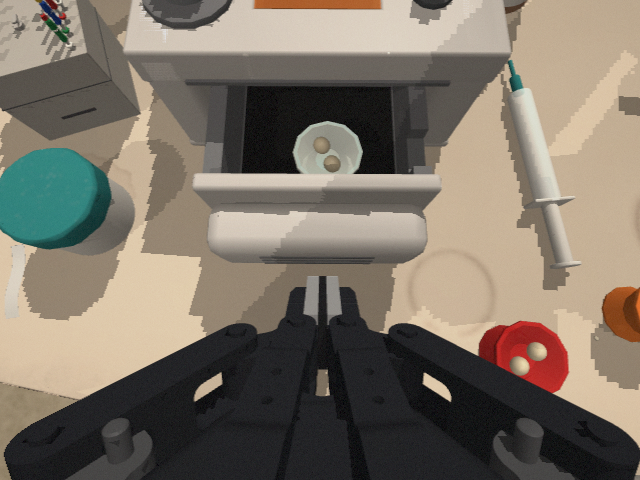

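The fingertips are just in front of the bar, centred on it and clear of everything else. I'm starting a slow push along the unit's +x.

apply_moves(plan=[[[0.0017, 0, 0.001, 0, 0, 0], [0.0035, 0, 0.002, 0, 0, 0], [0.0052, 0, 0.003, 0, 0, 0], [0.0069, 0, 0.004, 0, 0, 0], [0.0087, 0, 0.005, 0, 0, 0], [0.0108, 0, 0.0063, 0, 0, 0], [0.013, 0, 0.0075, 0, 0, 0], [0.0156, 0, 0.009, 0, 0, 0], [0.0182, 0, 0.0105, 0, 0, 0], [0.0208, 0, 0.012, 0, 0, 0]]])

```text
time_s: 3.85
tcp_pos: [454.9, -129.8, 42.7]
tcp_rot: [[0.851, 0.193, 0.489], [0.167, -0.981, 0.097], [0.498, -0.001, -0.867]]
wrist_force: [-6.4, -2.1, 4.2]
width: -0.1
```

apply_moves(plan=[[[0.0026, 0, 0.0014, 0, 0, 0], [0.0052, 0, 0.0028, 0, 0, 0], [0.0078, 0, 0.0043, 0, 0, 0], [0.0104, 0, 0.0058, 0, 0, 0], [0.013, 0, 0.0073, 0, 0, 0], [0.0156, 0, 0.0088, 0, 0, 0], [0.0182, 0, 0.0102, 0, 0, 0], [0.0208, 0, 0.0117, 0, 0, 0], [0.0234, 0, 0.0132, 0, 0, 0], [0.026, 0, 0.0146, 0, 0, 0]]])

```text
time_s: 4.85
tcp_pos: [483.5, -124.2, 42.7]
tcp_rot: [[0.851, 0.193, 0.488], [0.167, -0.981, 0.096], [0.497, -0.0, -0.868]]
wrist_force: [-7.3, -2.2, 5.2]
width: -0.2
```

```bash
cat >> h.py <<'E'
def unit(p):
    q=np.array(p)[:2]-t[:2]; c,s=np.cos(t[2]),np.sin(t[2]); return np.r_[q@[c,s],q@[-s,c],p[2]].round(1)
E
python3 - <<'E'
from h import *
o=env.observe();print(unit(o['tcp_pos']),o['wrist_force'],o['time_s'])
p,d=viewer.capture("wrist"); cv2.imwrite("pics/wrist3.png",p[:,:,::-1])
E
```

```text
[-131.4   -1.4   42.7] [-7.2897053  -2.20279103  5.21528194] 4.85
```

View pics/wrist3.png

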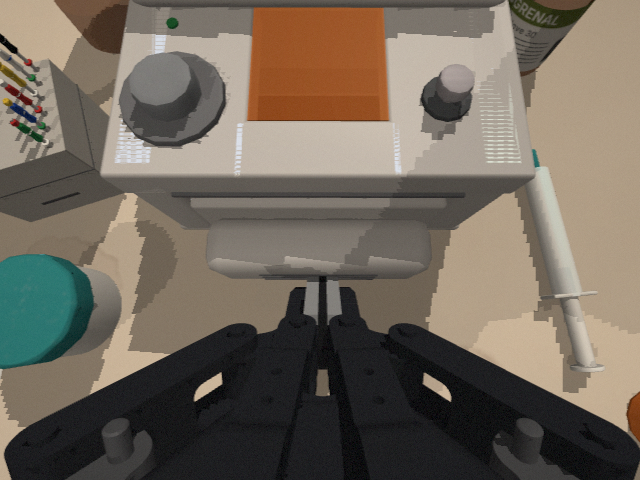

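The drawer is nearly in, with its plate close to flush at y≈200 px and the pin still up at (457,80). I'm going on to the stop.

apply_moves(plan=[[[0.0017, 0, 0.001, 0, 0, 0], [0.0035, 0, 0.002, 0, 0, 0], [0.0052, 0, 0.003, 0, 0, 0], [0.0069, 0, 0.004, 0, 0, 0], [0.0082, 0, 0.0047, 0, 0, 0], [0.0095, 0, 0.0055, 0, 0, 0], [0.0108, 0, 0.0062, 0, 0, 0]]])

```text
time_s: 5.6
tcp_pos: [495.8, -121.8, 42.8]
tcp_rot: [[0.851, 0.193, 0.488], [0.167, -0.981, 0.096], [0.497, -0.0, -0.867]]
wrist_force: [-6.5, -1.8, 4.7]
width: 0.1
```

apply_moves(plan=[[[0.0009, 0, 0.0005, 0, 0, 0], [0.0017, 0, 0.001, 0, 0, 0], [0.0026, 0, 0.0015, 0, 0, 0]]])

```text
time_s: 5.9
tcp_pos: [498.1, -121.4, 42.5]
tcp_rot: [[0.852, 0.192, 0.487], [0.167, -0.981, 0.096], [0.496, -0.0, -0.868]]
wrist_force: [-13.3, -4.6, 12.3]
width: 0.3
```

Force is rising at the stop (unit x ≈ −116.5). I'll push a little more to confirm it.

apply_moves(plan=[[[0.0009, 0, 0.0005, 0, 0, 0], [0.0017, 0, 0.001, 0, 0, 0], [0.0017, 0, 0.001, 0, 0, 0]]])

```text
time_s: 6.2
tcp_pos: [498.2, -121.3, 42.0]
tcp_rot: [[0.854, 0.19, 0.485], [0.165, -0.982, 0.095], [0.494, -0.001, -0.87]]
wrist_force: [-18.3, -4.8, 13.4]
width: -0.2
```

```bash
python3 - <<'E'
from h import *
o=env.observe();print(unit(o['tcp_pos']),o['wrist_force'],o['time_s'])
p,d=viewer.capture("wrist"); cv2.imwrite("pics/wrist4.png",p[:,:,::-1])
E
```

```text
[-116.4   -1.4   42. ] [-18.25176781  -4.84763331  13.36026095] 6.2
```

View pics/wrist4.png

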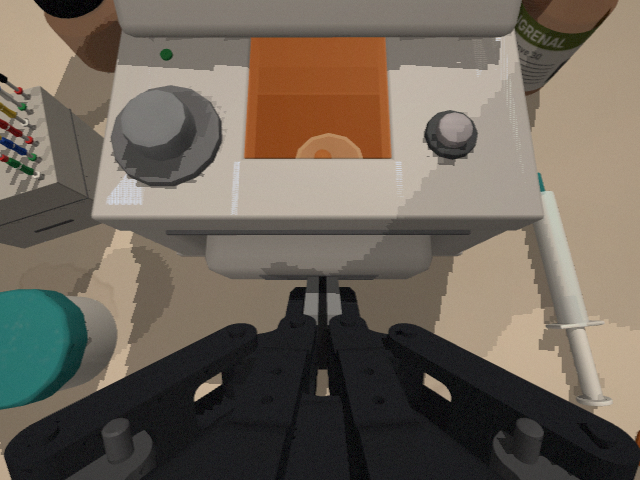

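The drawer is at its stop: the motion ended while the force climbed to 18 N, and the pin at (457,133) looks dropped. The dish shows upright through the window at (330,147). Now I'll let go gently.

apply_moves(plan=[[[-0.0017, 0, -0.001, 0, 0, 0], [-0.0043, 0, -0.0025, 0, 0, 0], [-0.0069, 0, -0.004, 0, 0, 0], [-0.0095, 0, -0.0055, 0, 0, 0], [-0.0121, 0, -0.007, 0, 0, 0], [-0.0156, 0, -0.009, 0, 0, 0], [-0.02, 0, -0.0115, 0, 0, 0], [-0.026, 0, -0.015, 0, 0, 0], [-0.0325, 0, -0.019, 0, 0, 0], [-0.039, 0, -0.0225, 0, 0, 0]]])

```text
time_s: 7.25
tcp_pos: [457.5, -129.3, 43.7]
tcp_rot: [[0.849, 0.195, 0.491], [0.168, -0.981, 0.098], [0.501, -0.0, -0.866]]
wrist_force: [0.2, 0.1, 0.4]
width: 0.4
```

```bash
python3 - <<'E'
from h import *
o=env.observe();print(unit(o['tcp_pos']),o['wrist_force'],o['time_s'])
k=viewer.camera_params("wrist")
p,d=viewer.capture("wrist"); cv2.imwrite("pics/wrist5.png",p[:,:,::-1])
W=cloud("wrist",d,k); P=W[d>0]
q=P[:,:2]-t[:2]; c,s=np.cos(t[2]),np.sin(t[2]); L=np.c_[q@[c,s],q@[-s,c],P[:,2]]
for n,sel in {"bar face":(L[:,0]<-95)&(L[:,0]>-120)&(abs(L[:,1])>15)&(abs(L[:,1])<40)&(L[:,2]>24)&(L[:,2]<40),"plate":(L[:,0]<-75)&(L[:,0]>-100)&(abs(L[:,1])<40)&(L[:,2]>50)&(L[:,2]<55),"front":(abs(L[:,0]+85)<8)&(abs(L[:,2]-67)<4)&(abs(L[:,1])<60),"pin":(np.hypot(L[:,0]+53,L[:,1]+48)<5)&(L[:,2]>78),"button":(np.hypot(L[:,0]+56,L[:,1]-51.7)<15)&(L[:,2]>85)}.items():
    A=L[sel]; print(n,len(A),np.percentile(A,[10,50,90],axis=0).round(1).tolist() if len(A) else '')
# next: safe high pose, vertical, above button
print(rel(w([-170,0,130]),tgt(0),o))
E
```

```text
[-157.9   -1.3   43.7] [0.2022461  0.05112013 0.41089801] 7.25
bar face 1178 [[-110.8, -34.8, 25.7], [-110.4, 15.0, 32.6], [-110.0, 34.9, 39.1]]
plate 1232 [[-86.7, -31.7, 50.6], [-86.3, -0.2, 52.8], [-85.8, 32.0, 54.6]]
front 3595 [[-86.7, -48.0, 63.9], [-86.2, -0.0, 67.2], [-85.7, 47.9, 70.2]]
pin 256 [[-56.9, -50.0, 80.6], [-54.6, -47.1, 81.2], [-52.2, -44.2, 81.8]]
button 2163 [[-64.8, 43.9, 85.9], [-58.5, 51.1, 86.9], [-52.0, 58.6, 87.7]]
(array([ 0.0327, -0.0014, -0.0808]), array([-3.000e-02, -3.004e+01,  6.000e-02]))
```

View pics/wrist5.png

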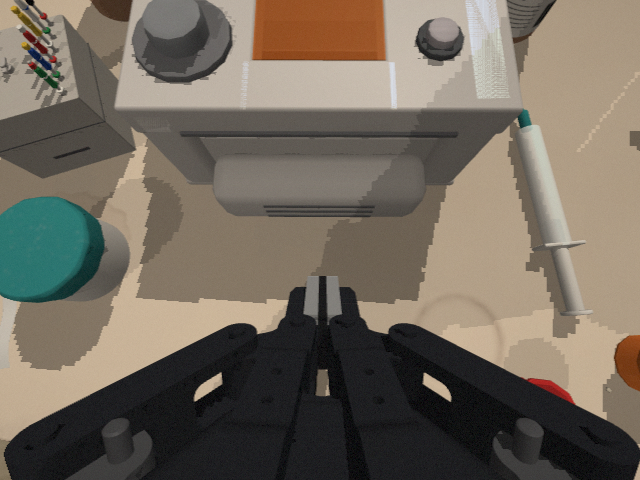

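The front plate (−86.3) is flush with the housing (−86.2), the bar stands 24 mm proud and the pin head is at 81 mm, so it has dropped and the drawer is caught. Next is the button.

```bash
python3 - <<'E'
from h import *
for p in ([-158,-1,145],[-107,25,145],[-56,51.5,130]):print(rel(w(p),tgt(0)))
E
```

```text
(array([ 0.052 , -0.    , -0.0877]), array([ -0.08, -29.92,  -0.  ]))
(array([ 0.0962, -0.026 , -0.0622]), array([ -0.08, -29.92,  -0.  ]))
(array([ 0.1329, -0.0525, -0.0237]), array([ -0.08, -29.92,  -0.  ]))
```

apply_moves(plan=[[[0.016, 0, -0.028, 0, 0, 0], [0.034, 0, -0.058, 0, -6, 0], [0.052, 0, -0.0877, 0, -13, 0], [0.07, -0.01, -0.078, 0, -20, 0], [0.096, -0.026, -0.0622, 0, -26, 0], [0.115, -0.04, -0.043, 0, -29.9, 0], [0.1329, -0.0525, -0.0237, 0, -29.9, 0], [0.1329, -0.0525, -0.0237, 0, -29.9, 0], [0.1329, -0.0525, -0.0237, 0, -29.9, 0]]])

```text
time_s: 8.2
tcp_pos: [548.5, -57.4, 129.5]
tcp_rot: [[0.981, 0.195, -0.0], [0.195, -0.981, 0.001], [-0.0, -0.001, -1.0]]
wrist_force: [-0.3, -0.5, 0.4]
width: -0.3
```

```bash
python3 - <<'E'
from h import *
o=env.observe();print(unit(o['tcp_pos']),o['wrist_force'],o['time_s'])
for z in (107,103,101):print(rel(w([-56,51.5,z]),tgt(0)))
p,d=viewer.capture("wrist"); cv2.imwrite("pics/wrist6.png",p[:,:,::-1])
p,d=viewer.capture("side"); cv2.imwrite("pics/side6.png",cv2.resize(p[180:330,230:430,::-1],None,fx=4,fy=4))
p,d=viewer.capture("scene"); cv2.imwrite("pics/scene6.png",cv2.resize(p[180:340,220:440,::-1],None,fx=3.6,fy=3.6))
E
```

```text
[-54.7  51.6 129.5] [-0.33726298 -0.53916196  0.35379529] 8.2
(array([-0.0013,  0.0001,  0.0225]), array([-0.05,  0.01,  0.11]))
(array([-0.0013,  0.0001,  0.0265]), array([-0.05,  0.01,  0.11]))
(array([-0.0013,  0.0001,  0.0285]), array([-0.05,  0.01,  0.11]))
```

View pics/side6.png

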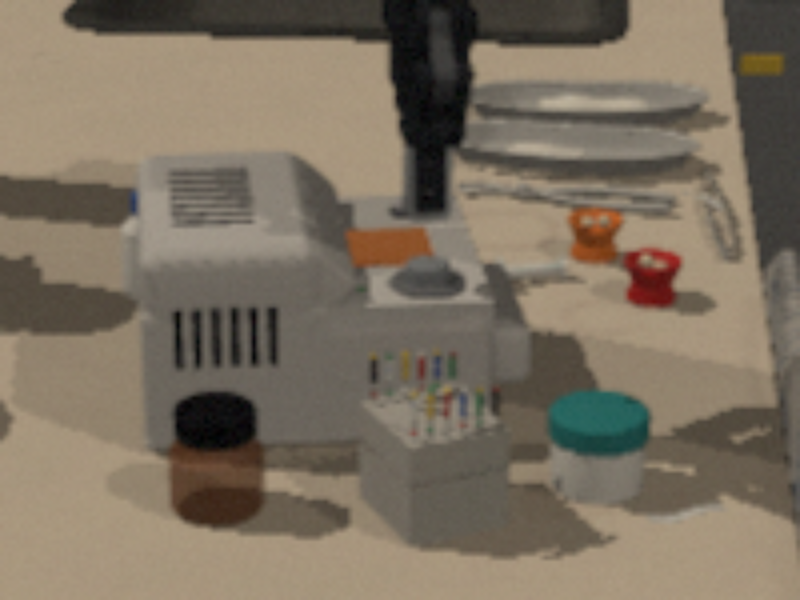

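View pics/wrist6.png

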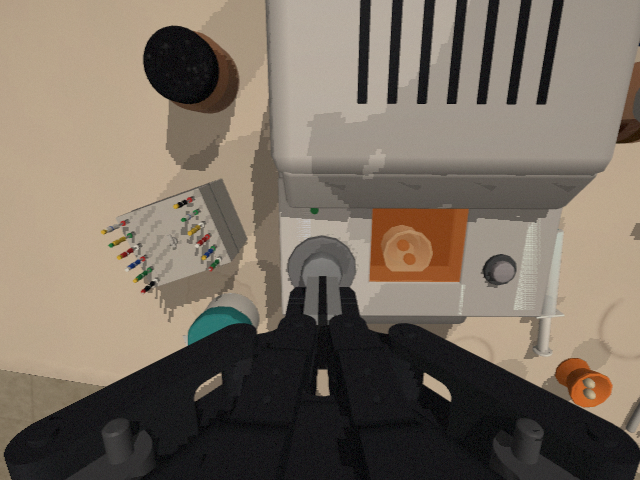

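View pics/scene6.png

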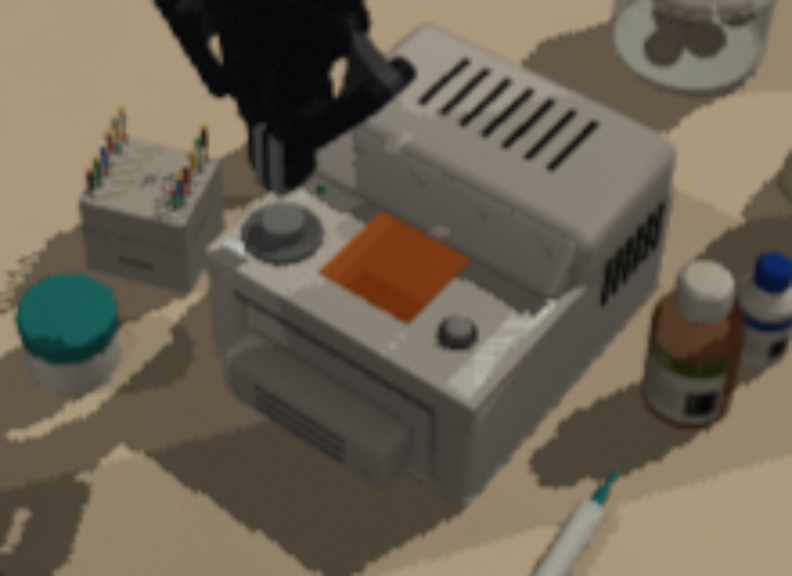

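The drawer is caught and the dish stands upright under the window at (407,248). The fingertips are over the button. I'm pressing slowly.

apply_moves(plan=[[[-0.001, 0, 0.008, 0, 0, 0], [-0.001, 0, 0.016, 0, 0, 0], [-0.001, 0, 0.019, 0, 0, 0], [-0.001, 0, 0.021, 0, 0, 0], [-0.001, 0, 0.023, 0, 0, 0], [-0.001, 0, 0.0245, 0, 0, 0]]])

```text
time_s: 8.95
tcp_pos: [548.0, -58.0, 106.0]
tcp_rot: [[0.981, 0.194, 0.002], [0.194, -0.981, 0.001], [0.002, -0.0, -1.0]]
wrist_force: [-0.1, -0.1, 2.7]
width: 0.1
```

apply_moves(plan=[[[0, 0, 0.001, 0, 0, 0], [0, 0, 0.002, 0, 0, 0], [0, 0, 0.003, 0, 0, 0], [0, 0, 0.004, 0, 0, 0], [0, 0, 0.004, 0, 0, 0]]])

```text
time_s: 9.45
tcp_pos: [548.0, -58.0, 102.1]
tcp_rot: [[0.981, 0.194, 0.002], [0.194, -0.981, 0.001], [0.002, -0.0, -1.0]]
wrist_force: [-1.4, -1.0, 4.1]
width: 0.2
```

apply_moves(plan=[[[0, 0, 0.0005, 0, 0, 0], [0, 0, 0.001, 0, 0, 0], [0, 0, 0.0015, 0, 0, 0], [0, 0, 0.0015, 0, 0, 0]]])

```text
time_s: 9.85
tcp_pos: [548.1, -58.0, 102.0]
tcp_rot: [[0.981, 0.194, 0.003], [0.194, -0.981, 0.0], [0.003, 0.0, -1.0]]
wrist_force: [-5.2, -0.5, 11.8]
width: -0.3
```

apply_moves(plan=[[[0, 0, 0.0005, 0, 0, 0], [0, 0, 0.001, 0, 0, 0], [0, 0, 0.001, 0, 0, 0]]])

```text
time_s: 10.15
tcp_pos: [548.1, -58.0, 101.8]
tcp_rot: [[0.981, 0.194, 0.003], [0.194, -0.981, 0.0], [0.003, 0.0, -1.0]]
wrist_force: [-7.1, -0.3, 17.0]
width: 0.3
```

apply_moves(plan=[[[0, 0, -0.004, 0, 0, 0], [0, 0, -0.008, 0, 0, 0], [0, 0, -0.014, 0, 0, 0], [0, 0, -0.024, 0, 0, 0], [0, 0, -0.044, 0, 0, 0], [-0.02, 0, -0.07, 0, 0, 0], [-0.05, 0, -0.1, 0, 0, 0], [-0.08, 0, -0.12, 0, 0, 0], [-0.1, 0, -0.13, 0, 0, 0], [-0.1, 0, -0.13, 0, 0, 0]]])

```text
time_s: 11.15
tcp_pos: [449.0, -77.8, 231.7]
tcp_rot: [[0.981, 0.193, 0.005], [0.193, -0.981, 0.0], [0.005, 0.001, -1.0]]
wrist_force: [0.6, -0.1, -0.3]
width: -0.1
```

```bash
python3 - <<'E'
from h import *
o=env.observe();print(unit(o['tcp_pos']),o['wrist_force'],o['time_s'])
k=viewer.camera_params("wrist")
p,d=viewer.capture("wrist"); cv2.imwrite("pics/wrist7.png",p[:,:,::-1])
W=cloud("wrist",d,k); P=W[d>0]
q=P[:,:2]-t[:2]; c,s=np.cos(t[2]),np.sin(t[2]); L=np.c_[q@[c,s],q@[-s,c],P[:,2]]
for n,sel in {"bar":(L[:,0]<-90)&(L[:,0]>-165)&(abs(L[:,1])<40)&(L[:,2]>24)&(L[:,2]<50),"pin":(np.hypot(L[:,0]+54,L[:,1]+48)<5)&(L[:,2]>78),"button":(np.hypot(L[:,0]+56,L[:,1]-51.5)<8)&(L[:,2]>79)&(L[:,2]<95)}.items():
    A=L[sel]; print(n,len(A),np.percentile(A,[2,50,98],axis=0).round(1).tolist() if len(A) else '')
p,d=viewer.capture("scene"); cv2.imwrite("pics/scene7.png",cv2.resize(p[180:340,220:440,::-1],None,fx=3.6,fy=3.6))
E
```

```text
[-156.3   50.8  231.7] [ 0.60248842 -0.11132768 -0.33344714] 11.15
bar 2175 [[-110.0, -38.4, 41.2], [-99.4, -0.0, 46.8], [-90.0, 38.3, 48.6]]
pin 123 [[-58.6, -51.8, 78.4], [-54.7, -47.4, 81.3], [-49.9, -43.3, 82.5]]
button 406 [[-62.9, 44.2, 85.8], [-56.0, 51.4, 87.3], [-48.7, 58.6, 88.7]]
```

View pics/wrist7.png

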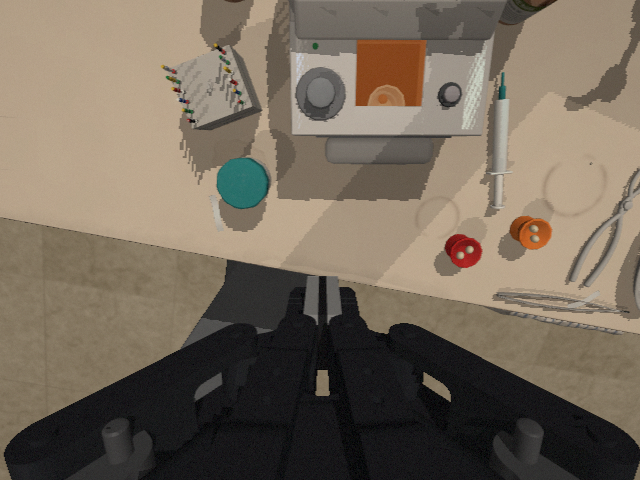

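View pics/scene7.png

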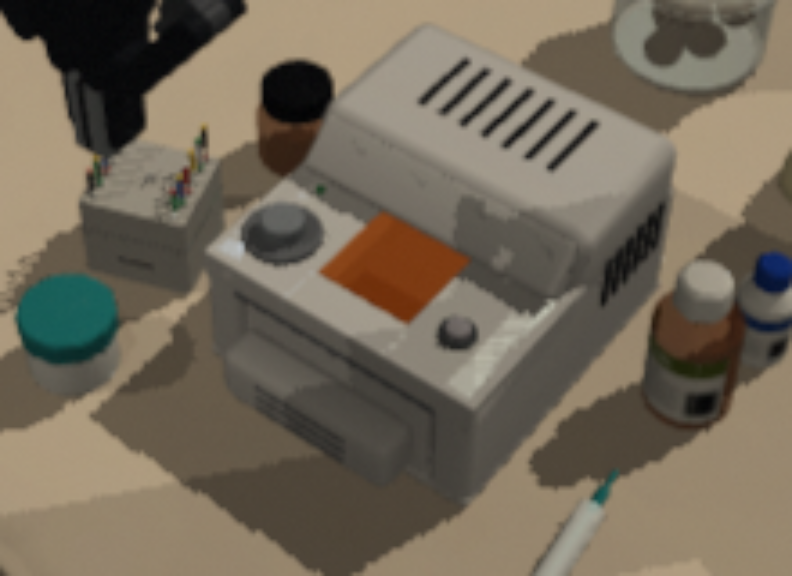

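The button is back up at about 87–88 mm, the drawer is still caught, nothing nearby has moved, and the arm is clear. I'm handing in.

```bash
python3 -c "
from bench import job
print(job.finish_job())"
```

```text
the job is handed in; nothing more can be done
None
```

The job is done and handed in at about 11 s of the 48 s allowed; the hand-in gave no verdict.

- **Drawer:** With the fingers shut, I pushed the drawer by its bar to the inner stop, where the force rose to about 18 N and it stopped moving. I then backed off and the spring brought it onto the catch. The front plate measured flush with the housing to 0.1 mm, the bar stood 24 mm proud, and the pin head was at about 81 mm, so it had dropped.
- **Start button:** After that I pressed the button until it bottomed, at 17 N with no further travel, and released it. It came back up to about 87–88 mm.
- **Last checks:** The drawer was still caught, the glass dish stood upright under the orange window, and the things round the unit looked unmoved. The arm was clear, with no force on the wrist. No check failed; the camera measurements agreed to about 2 mm.

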